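# Clip a chocolate mould into the rack

## Task

Slide the loose chocolate mould along the bench into the empty bay of the clip rack and push it fully home against the back stop, so that both spring clips snap in behind it. Leave the other things on the bench where they are.

Things in the scene. Friction and masses are not known exactly. Their poses are not given: they have to be found in the camera images.
- mould: Loose chocolate mould: flat pinkish plastic panel, 12 round chocolates in its top, 130 mm long (x), 100 wide (y), 24 thick, 0.2 to 0.4 kg, flat on the bench. Corners cut 12 mm along x, 7 along y. Origin: centre of the underside. Starts in front of the empty bay, up to 30 mm off its line and turned up to 27 degrees, +x end roughly into the bay. Too wide to grip: push its edges.
- rack: Steel clip rack fixed to the bench, two side-by-side bays, at most 34 mm tall. +x: direction in which moulds are pushed in; z up. Origin: on the bench, centre of the EMPTY bay's home place: a mould that is home has its origin there and its x along the rack's. The other bay, at y = +140 mm, is full: its mould is part of the rack.
- bay_home (a point): The rack's origin. The empty bay has no floor, the mould slides on the bench. Side plates 105 mm apart (2.5 mm play each side of the mould), 30 mm tall, from x = -46 to +75 mm, with a flared start from x = -57 mm. Lips 27 mm above the bench reach over the mould's edges, so it can only be slid in.
- bay_stop (a point): Centre line of the empty bay at the face of the back stop, bench level, x = +65 mm in the rack's frame: the mould's front end touches here when home (its rear edge is then at x = -65 mm).
- clip_far (a joint): Spring clip on the rack's +y side of the empty bay: steel leaf beside the side plate, round nose (radius 5 mm) at its free end, then a flared tongue out to x = -94 mm, 64 mm from the centre line. Radians: 0 at rest (nose 6 mm into the mould's path), about 0.1 while the mould's side passes, under 0.06 snapped in behind a mould. Passing both clips takes 8 to 12 N in all.
- clip_near (a joint): The same clip, mirrored, on the rack's -y side of the empty bay; same values.
- clip_far_nose (a point): Centre of clip_far's nose, 13 mm above the bench; at rest at x = -64.5, y = +48.9 mm in the rack's frame. When the mould is home the noses lie behind its rear corners: push the rear edge within 35 mm of its middle to stay clear of them.
- clip_near_nose (a point): Centre of clip_near's nose, 13 mm above the bench; at rest at x = -64.5, y = -48.9 mm in the rack's frame.
- colour_jar: Bystander, not to be disturbed: closed jar, 54 mm across, 85 tall. Origin: underside.
- dip_bowl: Bystander, not to be disturbed: small terracotta-coloured bowl, 80 mm across, 32 tall. Origin: underside.
- scraper: Bystander, not to be disturbed: wide hand scraper lying flat, blade 150 mm wide, about 190 long, 16 tall. Origin: underside.
- steel_bowl: Bystander, not to be disturbed: steel bowl, 170 mm across, 75 tall. Origin: underside.
Mind the look-alikes: they are no part of the job. What is shaped like the mould but turquoise or yellow is not meant.

How it is judged:
At the end, for the whole second after the job is handed in: The mould lies flat in the empty bay at rest, within 4 mm of home along the bay and 5 mm across it, square to the rack within 0.06 rad and less than 4 mm off the bench, and both clips have sprung back (joints under 0.07 rad) (x of mould in the frame of rack between -0.004 and 0.004 m and y of mould in the frame of rack between -0.005 and 0.005 m and angle between the x axis of mould and the x axis of rack, either way round below 0.06 rad and z of mould in the frame of rack below 0.004 m and value of joint each of clip_far, clip_near below 0.07 rad and linear speed of mould below 0.01 m/s); the robot touches nothing.
It fails at once if a bystander is shifted by more than 30 mm (distance of any of colour_jar, dip_bowl, scraper, steel_bowl from where it was at the start of the episode above 0.03 m).
It fails at once if a bystander is tipped over (angle between any of colour_jar, dip_bowl, scraper, steel_bowl's own z axis and vertical above 0.5 rad).
It also fails if it takes over 58 s, if anything falls off the work surface, if the arm or the gripper's body presses on something with over 40 N, if the wrist force passes 120 N, or if a joint passes its speed limit or range.

## Robot

A 6-joint arm with a two-finger parallel gripper is mounted at the origin on the work surface. World frame = base frame: x ahead of the robot, y to its left, z up, the work surface at z = 0. Lengths are in m, angles in rad, forces in N, time in s.
With the tool pointing down it reaches from about 0.325 to 0.85 m from the base axis. Payload 4.4 kg.
Tool frame: the origin (TCP) lies midway between the tips of the shut fingers; the grasp point (between the pads) lies 19 mm behind it; z points along the fingers, y is the direction in which the jaws open and shut (so a half turn about z gives the same grasp; the last joint's range is limited). The gripper opens to 94 mm and grips with 3 to 60 N. Pads are 16 mm wide; open, the fingers measure 119 mm over their backs; the gripper's body (75 mm by 177 mm) begins 78 mm behind the grasp point.
Start: joints at [1.026, 0.207, 1.542, -0, 1.393, -0.15], TCP at [0.221, 0.531, 0.182] pointing down, gripper open.
Joint ranges: [-2.73, 2.73], [-0.86, 2.22], [0.23, 2.46], [-1.11, 4.25], [0.08, 2.63], [-2.82, 2.82]. Speed limits (rad/s): [2.79, 2.79, 3.14, 3.14, 3.14, 3.14].

## Interface

Orientations are given as a unit quaternion [w, x, y, z].
In Python, from workcell import bot gives the robot as it stands.
- The arm moves only by the tool step_arm, never from a script. Its arguments are lists of equal length, an entry for each row: "angular": the turn, a rotation vector about the tool's x, y, z in rad, a list of three; "dp": the shift along the tool's x, y, z in cm, a list of three; "hand": the opening in per cent of the stroke, from 0 (shut) to 100 (fully open). A call has 1 to 20 rows; each row shifts and turns the pose as measured when the row begins, along the tool's axes as they then stand; what a row does not reach is not made up. A row lasts 1/8 s, in which the tool goes at most 62.5 mm and 10.7 degrees, less where a joint would pass 70% of its speed; a pose out of reach is approached as far as the arm can. A call with a gripper value outside its range is refused whole. The fingers move at their own pace and stop on an object; "newtons" is the grip in N (left out, the last holds). Time passes only in rows, so rows that do not move let the fingers close. It gives the time, the measured TCP pose, the force and the opening at its end, in the units of the state.
- bot.get_obs(): the state, without advancing time (a new reading comes with each control period).
- bot.get_image(name): name is "side" or "top"; returns the picture (400x640x3 uint8, blue, green, red); there is no depth.
- bot.calibration(name): a dict with "fov_y" (degrees; the focal length in pixels is half the picture's height over the tangent of half this angle, whatever the lens; pixels are square), "cx", "cy" (the principal point, pixels), "pose" (4x4, takes a point from camera to world coordinates). Camera axes: x right, y down, z forward; pixel columns grow to the right and rows downward; lengths in m; the calibration is good to about 2 mm. A picture is of the moment at which its call begins. calibration takes no time and is no camera call.
- bot.hand_in(): hands the job in, once; it reports no verdict.
The state is a dict: "time_s": time; "joint_pos": joint angles; "joint_vel": joint speeds; "joint_efforts": joint torques, N m; "position": TCP position; "ee_rot": TCP orientation; "ft_force": force on the tool from outside, world axes, zero at the start; "moment": the same for the moment, N m; "grip_width": finger opening in m.
Only numpy, scipy, OpenCV 4.12 (cv2) and the standard library are available. Lean on these libraries where they do the work, as an engineer would, in place of code of your own. Each camera call takes 0.05 s, during which the arm holds its last target.

## Working session

There is one attempt and no reset: what is moved stays moved. The work goes in short steps, Python scripts to look and compute and a tool call to move; the robot and the scene stay as the last step left them, time stands still between calls to the robot, and variables do not carry over. Pictures are saved under pics/ and viewed, and the job is handed in when it is done.

Besides the shell and the picture viewer there is one more tool, called as a command line: name --argument value ..., lists and objects as JSON in quotes. step_arm: Moves the arm, as the interface text tells. Its arguments: {"type":"object","properties":{"angular":{"type":"array"},"dp":{"type":"array"},"hand":{"type":"array"},"newtons":{"type":"number"}},"required":["angular","dp","hand"]}

```bash
ls; mkdir -p pics; python3 - <<'E'
from workcell import bot
import cv2,numpy as np
np.set_printoptions(precision=4,suppress=True)
for n in("top","side"):
    cv2.imwrite(f"pics/{n}0.png",bot.get_image(n)); c=bot.calibration(n); print(n,c)
o=bot.get_obs(); print(o)
E
```

```text
pics
top {'fov_y': 53.52307783812737, 'cx': 319.67516312050697, 'cy': 203.13907098927447, 'pose': array([[ 0.0231, -0.9823,  0.1857,  0.3319],
       [-0.9997, -0.0243, -0.0038,  0.0466],
       [ 0.0083, -0.1855, -0.9826,  1.271 ],
       [ 0.    ,  0.    ,  0.    ,  1.    ]])}
side {'fov_y': 42.679779912867325, 'cx': 308.86750383494666, 'cy': 199.32575163694528, 'pose': array([[ 0.8552, -0.3244,  0.4042, -0.0001],
       [-0.5179, -0.564 ,  0.6432, -0.8012],
       [ 0.0193, -0.7594, -0.6503,  0.908 ],
       [ 0.    ,  0.    ,  0.    ,  1.    ]])}
{'time_s': 0.1, 'joint_pos': array([ 1.0265,  0.2073,  1.5428, -0.    ,  1.3935, -0.1505]), 'joint_vel': array([-0.0018, -0.0011, -0.0044,  0.0004,  0.0005,  0.0001]), 'joint_efforts': array([ -0.0017, -37.1868, -28.2295,   0.0699,   0.0312,  -0.    ]), 'position': array([0.2202, 0.5303, 0.1806]), 'ee_rot': array([-0.0003,  0.1956,  0.9807, -0.001 ]), 'ft_force': array([0.5077, 0.5853, 0.3311]), 'moment': array([ 0.0303, -0.0425, -0.0037]), 'grip_width': 0.0940802609076744}
```

View pics/top0.png

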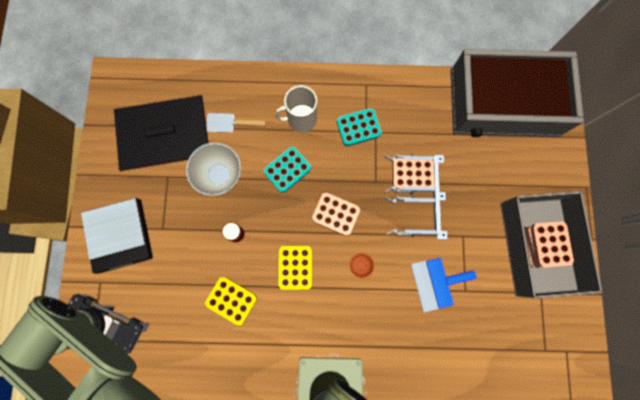

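View pics/side0.png

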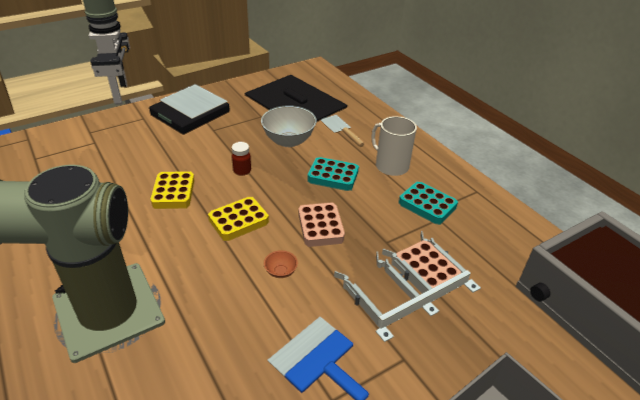

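Top view: loose pink mould at (337,214). Other pink things: the full bay's mould at (413,173), which is part of the rack, and the stack in the tray at (553,244). Turquoise (287,169), (359,127) and yellow (231,301), (295,267) are look-alikes. The one at (337,214) fits: it is pink, lies flat and alone, in front of the empty bay (bay mouth about (392,214), stop at x≈438). I'll confirm in a crop.

```bash
cat > h.py <<'E'
from workcell import bot
import cv2,numpy as np
np.set_printoptions(precision=4,suppress=True)
def cam(n):
    c=bot.calibration(n); f=200/np.tan(np.radians(c['fov_y'])/2)
    K=np.array([[f,0,c['cx']],[0,f,c['cy']],[0,0,1]]); return K,np.array(c['pose'])
def world(n,uv,z):
    K,T=cam(n); uv=np.atleast_2d(uv).astype(float)
    d=(T[:3,:3]@np.linalg.inv(K)@np.c_[uv,np.ones(len(uv))].T).T
    return T[:3,3]+d*((z-T[2,3])/d[:,2])[:,None]
def pix(n,P):
    K,T=cam(n); P=np.atleast_2d(P); q=(K@T[:3,:3].T@(P-T[:3,3]).T).T
    return q[:,:2]/q[:,2:]
def crop(img,x0,y0,x1,y1,s,fn):
    cv2.imwrite(fn,cv2.resize(img[y0:y1,x0:x1],None,fx=s,fy=s,interpolation=cv2.INTER_CUBIC))
E
python3 - <<'E'
from h import *
t=cv2.imread('pics/top0.png');s=cv2.imread('pics/side0.png')
crop(t,300,145,460,255,5,'pics/c1.png'); crop(s,290,190,490,340,4,'pics/c2.png')
hsv=cv2.cvtColor(t,cv2.COLOR_BGR2HSV)
print(hsv[198,335],hsv[232,345],hsv[206,323],t[206,323],t[232,345], t[190,300])
E
```

```text
[ 18  70 250] [ 18  70 250] [  8 175  92] [29 45 92] [181 222 250] [ 58 106 156]
```

View pics/c1.png

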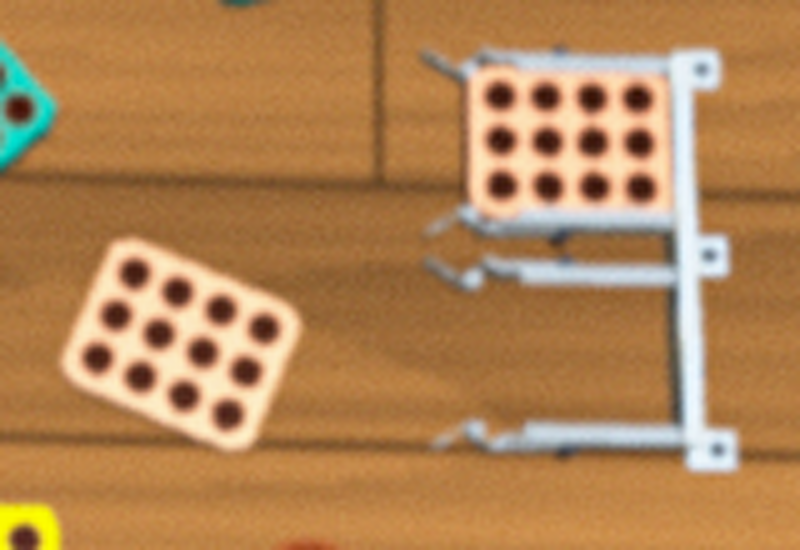

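View pics/c2.png

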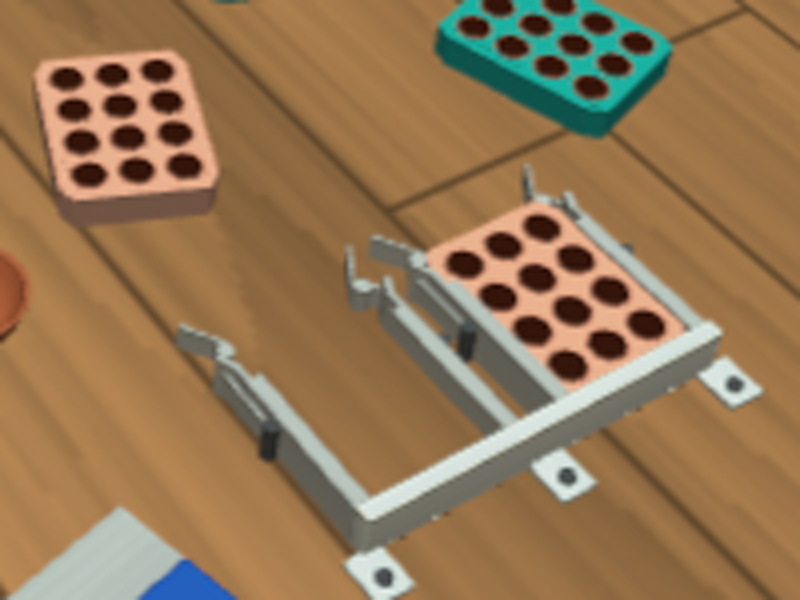

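The crop confirms it. The loose mould is in top crop c1 at about (180,340), turned clockwise relative to the bay; the empty bay's mouth is at crop (475,355). Next I measure both from the chocolates' centres.

```bash
cat >> h.py <<'E'
def blobs(img,box,s=6):
    x0,y0,x1,y1=box
    c=cv2.resize(img[y0:y1,x0:x1],None,fx=s,fy=s,interpolation=cv2.INTER_CUBIC)
    # dark discs surrounded by pink
    m=(c[:,:,2]<150).astype(np.uint8)
    n,l,st,ce=cv2.connectedComponentsWithStats(m)
    ok=[i for i in range(1,n) if 10*s*s*0.3<st[i,4]<60*s*s and st[i,0]>0 and st[i,1]>0 and st[i,0]+st[i,2]<c.shape[1] and st[i,1]+st[i,3]<c.shape[0]]
    return np.array([(ce[i]+.5)/s-.5+[x0,y0] for i in ok]),[st[i,4]/s/s for i in ok]
def pose(W):
    # W Nx3 grid of 12 -> centre, yaw of long axis, roughly toward -y
    c=W[:,:2].mean(0); u,s_,vt=np.linalg.svd(W[:,:2]-c); d=vt[0]
    if d[1]>0:d=-d
    return c,np.arctan2(d[1],d[0]),s_
E
python3 - <<'E'
from h import *
t=cv2.imread('pics/top0.png');s=cv2.imread('pics/side0.png')
for n,im,bx in(('top',t,(312,190,362,237)),('top',t,(391,157,436,189)),('side',s,(297,200,346,246)),('side',s,(394,240,466,292))):
    b,a=blobs(im,bx); 
    W=world(n,b,.024); print(n,len(b),np.round(a,1),*pose(W) if len(b)>3 else '')
E
```

```text
top 12 [20.4 19.8 19.8 19.6 19.8 20.4 19.5 19.4 19.9 20.5 20.3 20.3] [ 0.5361 -0.0101] -1.9570119307440148 [0.1163 0.0848]
top 12 [19.7 19.  20.2 19.7 19.6 19.9 20.9 20.3 20.2 20.6 20.1 20.6] [ 0.675  -0.2613] -1.566680275774921 [0.1162 0.085 ]
side 12 [38.5 38.6 38.6 39.3 40.2 39.2 41.9 42.8 43.4 44.3 44.3 43.7] [ 0.5335 -0.0105] -1.954523988749309 [0.1158 0.0847]
side 13 [48.4 49.1  9.7 50.8 51.8 52.  53.  53.8 55.3 54.9 58.  57.4 59.6] [ 0.6769 -0.2607] -1.6926956390785919 [0.1163 0.1045]
```

Measured:

| Item | Position (x, y) | Yaw |
|---|---|---|
| Mould | (0.535, -0.010) | -1.956 |
| Rack home | (0.535, -0.262) | -1.567 |

The mould is therefore 251 mm short of home, about on the line, and turned by -0.39 rad. I'll push its rear edge with both fingers half open, steering it like a car. Move behind it first.

step_arm --angular '[[0,0,0],[0,0,0],[0,0,0],[0,0,0],[0,0,0],[0,0,0],[0,0,0],[0,0,0],[0,0,0],[0,0,0],[0,0,0],[0,0,0],[0,0,0],[0,0,0]]' --dp '[[-3.55,-2.09,0],[-3.55,-2.09,0],[-3.55,-2.09,0],[-3.55,-2.09,0],[-3.55,-2.09,0],[-3.55,-2.09,0],[-3.55,-2.09,0],[-3.55,-2.09,0],[-3.55,-2.09,0],[-3.55,-2.09,0],[-3.55,-2.09,0],[-3.55,-2.09,0],[-3.55,-2.09,0],[-3.55,-2.09,0]]' --hand '[45,45,45,45,45,45,45,45,45,45,45,45,45,45]'

```text
time_s: 1.85
position: [0.5719, 0.0556, 0.1735]
ee_rot: [-0.005, 0.193, 0.981, -0.004]
ft_force: [0.4, 0.4, -0.1]
grip_width: 0.0424
```

step_arm --angular '[[0,0,0.174],[0,0,0.174],[0,0,0.174],[0,0,0.174],[0,0,0.174],[0,0,0.174],[0,0,0.174],[0,0,0.174],[0,0,0.174],[0,0,0]]' --dp '[[0,0,0],[0,0,0],[0,0,0],[0,0,0],[0,0,0],[0,0,0],[0,0,0],[0,0,0],[0,0,0],[0,0,0]]' --hand '[45,45,45,45,45,45,45,45,45,45]'

```text
time_s: 3.1
position: [0.5687, 0.0518, 0.1661]
ee_rot: [-0.005, 0.844, 0.536, -0.012]
ft_force: [-0.4, 0.2, -0.6]
grip_width: 0.0422
```

```bash
cat >> h.py <<'E'
from scipy.spatial.transform import Rotation as R
def cur():
    o=bot.get_obs(); q=o['ee_rot']; return np.array(o['position']),R.from_quat([q[1],q[2],q[3],q[0]]),o
RK=np.array([.535,-.262]); RY=-1.567
def down(yaw): # tool x at world yaw, z down
    return R.from_matrix(np.array([[np.cos(yaw),np.sin(yaw),0],[np.sin(yaw),-np.cos(yaw),0],[0,0,-1]]))
def delta(p,yaw):
    P,Q,o=cur(); Rt=down(yaw)
    print('pos',P,'tool yaw',np.arctan2(Q.as_matrix()[1,0],Q.as_matrix()[0,0]),'F',o['ft_force'],'j6',o['joint_pos'][5])
    print('dp cm',Q.inv().apply(np.array(p)-P)*100,'ang',(Q.inv()*Rt).as_rotvec())
E
python3 - <<'E'
from h import *
delta([.567,.069,.05],1.185)
delta([.567,.069,.010],1.185)
print(pix('top',[[.567,.069,.01]]))
E
```

```text
pos [0.5687 0.0518 0.1661] tool yaw 1.1316114744391315 F [-0.4367  0.2337 -0.6081] j6 0.3844261647799412
dp cm [ 1.6634 -0.6455 11.5965] ang [-0.021   0.0151 -0.0535]
pos [0.5687 0.0518 0.1661] tool yaw 1.1316114744391315 F [-0.4367  0.2337 -0.6081] j6 0.3844261647799412
dp cm [ 1.7259 -0.5631 15.5952] ang [-0.021   0.0151 -0.0535]
[[311.2263 203.8985]]
```

step_arm --angular '[[-0.02,0.015,-0.053],[0,0,0],[0,0,0],[0,0,0]]' --dp '[[1.7,-0.6,0],[0,0,4.0],[0,0,4.0],[0,0,3.0]]' --hand '[45,45,45,45]'

```text
time_s: 3.6
position: [0.5742, 0.0744, 0.0569]
ee_rot: [0.002, 0.824, 0.566, 0.006]
ft_force: [0.2, -0.4, -0.1]
grip_width: 0.0421
```

```bash
python3 - <<'E'
from h import *
delta([.567,.069,.010],1.185)
t=bot.get_image('top');cv2.imwrite('pics/t1.png',t);crop(t,270,150,430,260,5,'pics/t1c.png')
E
```

```text
pos [0.5742 0.0744 0.0569] tool yaw 1.203291483348423 F [ 0.2464 -0.3801 -0.0837] j6 0.34344771896680065
dp cm [-0.7972 -0.5169  4.6797] ang [ 0.0095 -0.007   0.0183]
```

View pics/t1c.png

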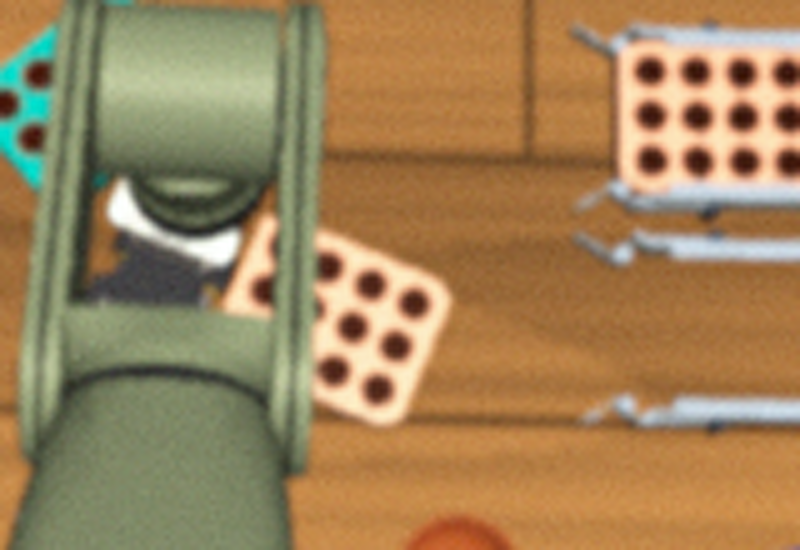

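The top view shows the mould unmoved, front chocolates visible at crop (345–415, 285–390). The arm hides its rear. Lowering behind it.

step_arm --angular '[[0.01,-0.007,0.018],[0,0,0],[0,0,0],[0,0,0]]' --dp '[[-0.8,-0.5,0],[0,0,2.4],[0,0,1.6],[0,0,0]]' --hand '[45,45,45,45]'

```text
time_s: 4.15
position: [0.5639, 0.07, 0.0151]
ee_rot: [-0.001, 0.828, 0.561, -0.002]
ft_force: [-0.3, -0.4, 1.3]
grip_width: 0.0425
```

```bash
python3 - <<'E'
from h import *
delta([.567,.069,.010],1.185)
t=bot.get_image('side');cv2.imwrite('pics/s1.png',t);crop(t,240,130,400,240,5,'pics/s1c.png')
E
```

```text
pos [0.5639 0.07   0.0151] tool yaw 1.1901626783610206 F [-0.2999 -0.4398  1.3114] j6 0.3513997669743154
dp cm [0.0231 0.3294 0.5062] ang [-0.0042  0.0011  0.0052]
```

View pics/s1c.png

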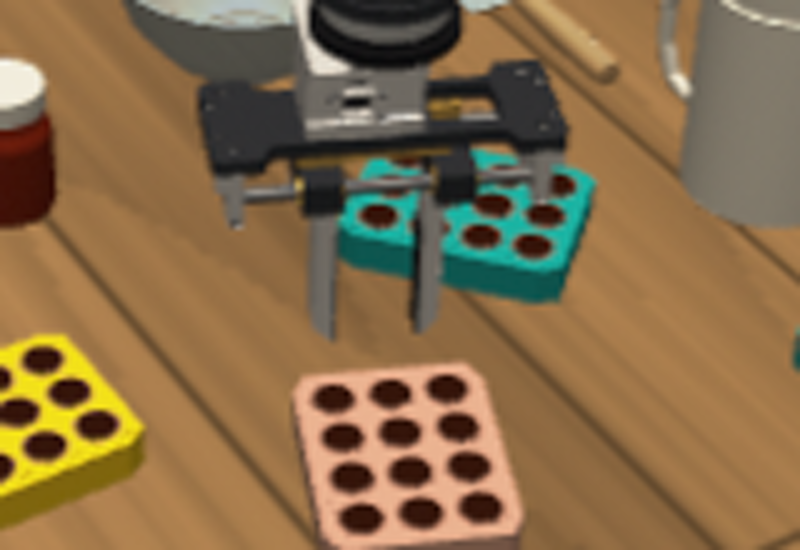

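The side view shows both finger tips (crop (328,335) and (425,325)) squarely behind the mould's rear edge with a gap, and the turquoise mould clear behind them. I'll widen the fingers slightly, make contact and begin the left turn.

step_arm --angular '[[-0.004,0,0.005],[0,0,0],[0,0,0],[0,0,-0.045],[0,0,-0.045],[0,0,-0.045],[0,0,-0.045],[0,0,0]]' --dp '[[0,0.35,0.4],[-0.7,0,0],[-0.6,0,0],[-0.5,-0.33,0],[-0.5,-0.33,0],[-0.5,-0.33,0],[-0.5,-0.33,0],[0,0,0]]' --hand '[55,55,55,55,55,55,55,55]'

```text
time_s: 5.2
position: [0.5463, 0.038, 0.0156]
ee_rot: [0.003, 0.775, 0.632, 0.003]
ft_force: [0.8, -0.4, 0.3]
grip_width: 0.052
```

```bash
cat >> h.py <<'E'
def inrack(xy,yaw):
    c,s=np.cos(RY),np.sin(RY); d=np.array(xy)-RK
    return np.array([c*d[0]+s*d[1],-s*d[0]+c*d[1]])*1000,(yaw-RY+np.pi)%(2*np.pi)-np.pi
def look(tag,n='side'):
    P,Q,o=cur(); M=Q.as_matrix(); ty=np.arctan2(-M[1,0],-M[0,0])
    im=bot.get_image(n); cv2.imwrite(f'pics/{tag}.png',im)
    hsv=cv2.cvtColor(im,cv2.COLOR_BGR2HSV)
    print('t',o['time_s'],'F',o['ft_force'],'z',P[2],'tilt',M[:2,2],'grip',o['grip_width'])
    print('tool rack',*inrack(P[:2],ty))
    return im
def mould(im,box,n='side'):
    b,a=blobs(im,box)
    if len(b)!=12: print('nblobs',len(b),np.round(b,1).tolist(),np.round(a,1)); return
    c,y,s=pose(world(n,b,.024)); print('mould rack',*inrack(c+ (OFF if n=='side' else 0),y),'sv',s)
OFF=np.array([.0013,.0002])
E
python3 - <<'E'
from h import *
im=look('s2'); mould(im,(290,195,360,260)); crop(im,260,150,420,260,5,'pics/s2c.png')
E
```

```text
t 5.2 F [ 0.8493 -0.3824  0.2515] z 0.015640016339088146 tilt [ 0.0081 -0.0019] grip 0.05201502211229991
tool rack [-299.95     12.4781] -0.20590898148166747
mould rack [-250.8585   -2.6184] -0.3775099437534277 sv [0.1083 0.101 ]
```

View pics/s2c.png

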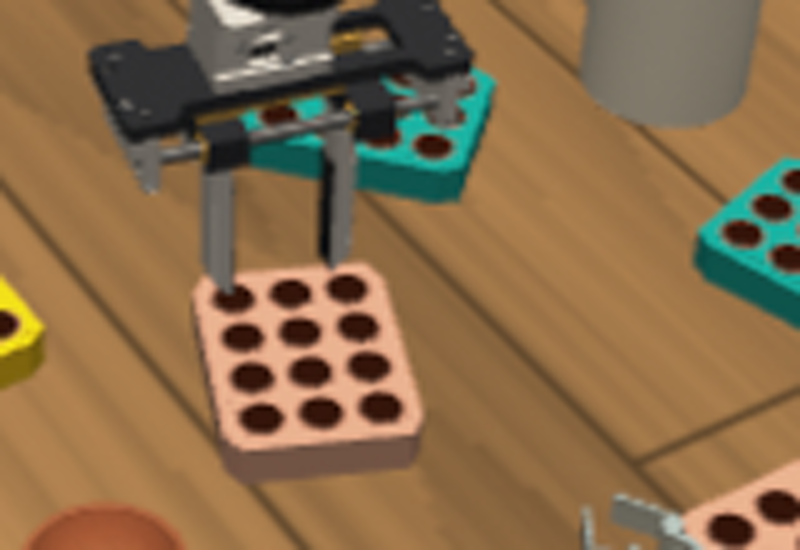

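```bash
python3 - <<'E'
from h import *
P,Q,o=cur(); ty=Q.as_matrix()[:,1]; tx=Q.as_matrix()[:,0]
print(P,o['ft_force'],o['moment'])
for s in(-1,1):
  for dz in (0,.01,.02): print(s,dz,(pix('side',P+s*.028*ty+[0,0,dz])-[260,150])*5)
print(pix('side',[[.5595,.0503,.024],[.5595,.0503,0]])*5-np.array([260,150])*5)
im=cv2.imread('pics/s2.png');b,a=blobs(im,(290,195,360,260));print((np.array(b)-[260,150])*5,a)
E
```

```text
[0.5467 0.0381 0.0157] [ 0.2032 -0.4474 -0.0134] [-0.0549  0.0581 -0.0309]
-1 0 [[223.921  309.5919]]
-1 0.01 [[224.1933 295.2553]]
-1 0.02 [[224.4683 280.7775]]
1 0 [[324.2743 286.4666]]
1 0.01 [[325.0299 272.1741]]
1 0.02 [[325.793  257.7424]]
[[283.348  264.8428]
 [282.0324 298.8279]]
[[344.5029 286.5288]
 [288.2893 291.4882]
 [355.6739 324.8364]
 [297.6605 330.124 ]
 [173.909  334.4885]
 [240.3619 335.2905]
 [366.4047 364.32  ]
 [307.9352 369.8442]
 [249.6    375.5086]
 [378.4569 405.3808]
 [318.6495 410.6678]
 [258.9289 416.4172]] [np.float64(38.27777777777778), np.float64(38.38888888888889), np.float64(39.05555555555556), np.float64(39.94444444444444), np.float64(9.027777777777777), np.float64(38.88888888888889), np.float64(41.75), np.float64(42.5), np.float64(43.05555555555555), np.float64(43.916666666666664), np.float64(43.97222222222222), np.float64(43.611111111111114)]
```

```bash
python3 - <<'E'
import cv2
im=cv2.imread('pics/s2.png'); cv2.imwrite('pics/s2d.png',cv2.resize(im[185:240,290:350],None,fx=10,fy=10,interpolation=cv2.INTER_CUBIC))
E
```

```text
(no output)
```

View pics/s2d.png

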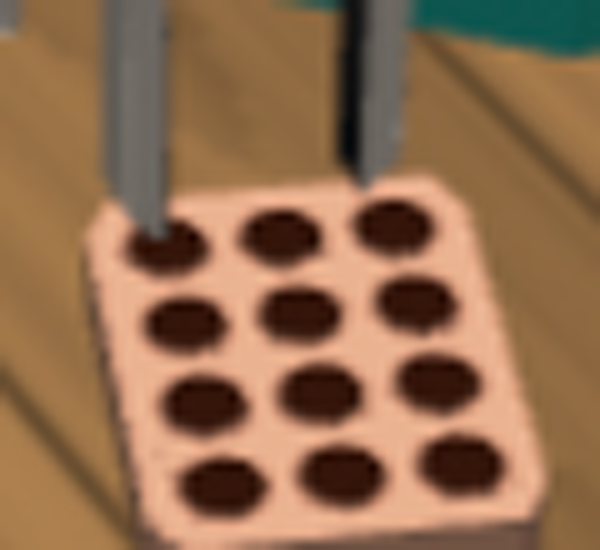

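```bash
python3 - <<'E'
from h import *
P=np.array([.5639,.07,.0151]);Q=down(1.190);ty=Q.as_matrix()[:,1]
for s in(-1,1):
  for dz in (0,.01,.02): print(s,dz,(pix('side',P+s*.023*ty+[0,0,dz])-[240,130])*5)
E
python3 - <<'E'
from h import *
im=look('t3','top'); crop(im,280,150,400,250,6,'pics/t3c.png')
E
```

```text
-1 0 [[327.952  357.7296]]
-1 0.01 [[328.2371 343.483 ]]
-1 0.02 [[328.525  329.0994]]
1 0 [[412.6758 349.8256]]
1 0.01 [[413.3631 335.6067]]
1 0.02 [[414.057  321.2517]]
t 5.25 F [ 0.2032 -0.4474 -0.0134] z 0.01574033453820354 tilt [ 0.0085 -0.0019] grip 0.05148615087044234
tool rack [-300.0752   12.8158] -0.2059914200957529
```

View pics/t3c.png

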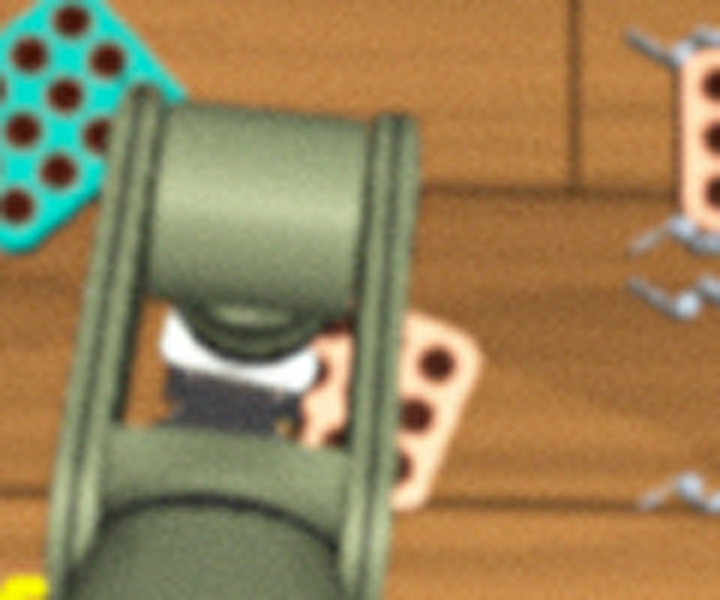

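The mould has not moved. The finger tips are passing just above it, at d-crop (152,235) over its corner: with the fingers open, the tips sit about 12 mm higher than the reported TCP. I'll back off and come in lower.

```bash
python3 - <<'E'
from h import *
delta([.568,.0715,.022],1.185)
E
```

```text
pos [0.5468 0.0383 0.0157] tool yaw 1.368878793480687 F [-0.2932 -0.349   0.0417] j6 0.11540467521986071
dp cm [ 3.6771  1.4153 -0.6181] ang [ 0.0088 -0.0006  0.1839]
```

step_arm --angular '[[0,0,0],[0.009,0,0.09],[0,0,0.09],[0,0,0]]' --dp '[[0,0,-0.6],[1.84,0.7,0],[1.84,0.7,0],[0,0,0]]' --hand '[55,55,55,55]'

```text
time_s: 5.8
position: [0.5712, 0.0712, 0.0237]
ee_rot: [0.0, 0.83, 0.558, 0.001]
ft_force: [-0.1, -0.1, 0.1]
grip_width: 0.0516
```

```bash
python3 - <<'E'
from h import *
delta([.568,.0715,.0],1.185)
E
```

```text
pos [0.5712 0.0712 0.0237] tool yaw 1.1827651192594917 F [-0.1203 -0.1497  0.123 ] j6 0.36137894012778254
dp cm [-0.0965 -0.3118  2.365 ] ang [ 0.0015 -0.0009 -0.0022]
```

step_arm --angular '[[0,0,0],[0,0,0],[0,0,0],[0,0,0]]' --dp '[[0,-0.3,1.0],[0,0,0.9],[0,0,0.4],[0,0,0]]' --hand '[55,55,55,55]'

```text
time_s: 6.3
position: [0.5659, 0.0711, -0.0018]
ee_rot: [-0.0, 0.83, 0.558, -0.001]
ft_force: [0.1, -0.7, -0.1]
grip_width: 0.0516
```

```bash
python3 - <<'E'
from h import *
im=look('s4'); mould(im,(297,200,346,246)); crop(im,280,150,360,230,8,'pics/s4c.png')
P,Q,o=cur();ty=Q.as_matrix()[:,1]
for s in(-1,1):
  for dz in (0,.01,.02): print(s,dz,(pix('side',P+s*.028*ty+[0,0,dz])-[280,150])*8)
E
```

```text
t 6.3 F [ 0.0831 -0.6638 -0.0621] z -0.0018418438323146852 tilt [-0.0016 -0.0003] grip 0.05160462601012793
tool rack [-332.9987   32.2036] -0.3900729687297977
mould rack [-251.7094    0.7439] -0.3879334338464018 sv [0.1158 0.0847]
-1 0 [[193.2341 446.7836]]
-1 0.01 [[193.6319 424.3503]]
-1 0.02 [[194.0335 401.7032]]
1 0 [[356.9045 432.0605]]
1 0.01 [[358.0722 409.6786]]
1 0.02 [[359.2509 387.0845]]
```

View pics/s4c.png

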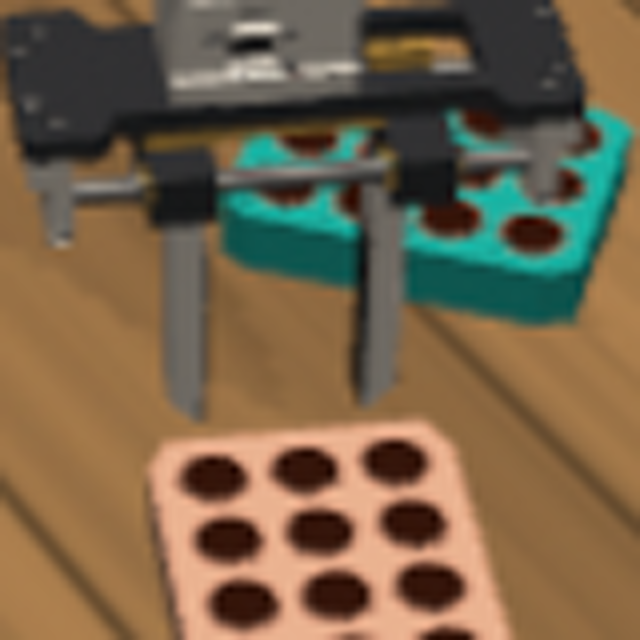

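Tips now sit about 10 mm above the bench, 14–20 mm behind the rear edge (crop (190,418) and (375,405)). The mould is still at its start pose. Push and start turning.

step_arm --angular '[[0,0,0],[0,0,0],[0,0,0],[0,0,-0.045],[0,0,-0.045],[0,0,0]]' --dp '[[-0.5,0.15,0],[-0.5,0,0],[-0.5,0,0],[-0.5,-0.33,0],[-0.5,-0.33,0],[0,0,0]]' --hand '[55,55,55,55,55,55]'

```text
time_s: 7.1
position: [0.5525, 0.0487, -0.0007]
ee_rot: [-0.0, 0.803, 0.595, 0.001]
ft_force: [-0.7, 0.3, 0.5]
grip_width: 0.0516
```

```bash
cat >> h.py <<'E'
def rel(tool,mould_):
    pass
def track(tag,guess=None,vis=False):
    """find the loose mould's 12 discs in the side picture, fit the pose with a known grid model"""
    im=look(tag)
    hsv=cv2.cvtColor(im,cv2.COLOR_BGR2HSV)
    b,a=blobs(im,(200,150,480,350))
    W=world('side',b,.024)[:,:2]+OFF
    # grid model from first picture (pitch)
    t=cv2.imread('pics/side0.png'); b0,_=blobs(t,(297,200,346,246)); W0=world('side',b0,.024)[:,:2]+OFF
    c0,y0,_=pose(W0); 
    G=(W0-c0)@np.array([[np.cos(y0),-np.sin(y0)],[np.sin(y0),np.cos(y0)]])
    import json
    try: c,y=json.load(open('last.json'))
    except Exception: c,y=c0.tolist(),y0
    if guess is not None: c,y=guess
    c=np.array(c)
    for it,th in enumerate((.014,.014,.01,.006,.006)):
        r=np.array([[np.cos(y),-np.sin(y)],[np.sin(y),np.cos(y)]])
        M=G@r.T+c; D=np.linalg.norm(M[:,None]-W[None],axis=2); j=D.argmin(1); ok=D.min(1)<th
        if ok.sum()<4: print('LOST',ok.sum()); return
        A,B=G[ok],W[j[ok]]; am,bm=A.mean(0),B.mean(0)
        H=(A-am).T@(B-bm); y=np.arctan2(H[0,1]-H[1,0],H[0,0]+H[1,1])
        r=np.array([[np.cos(y),-np.sin(y)],[np.sin(y),np.cos(y)]]); c=bm-r@am
    json.dump([c.tolist(),float(y)],open('last.json','w'))
    m,th=inrack(c,y); print('MOULD rack',m,'th',round(th,4),'n',ok.sum(),'res mm',1000*D.min(1)[ok].mean())
    P,Q,o=cur(); Mx=Q.as_matrix(); tp,tt=inrack(P[:2],np.arctan2(-Mx[1,0],-Mx[0,0]))
    d=tp-m; print('tool in mould mm',np.cos(th)*d[0]+np.sin(th)*d[1],-np.sin(th)*d[0]+np.cos(th)*d[1],'dth',tt-th)
    return im
E
python3 - <<'E'
from h import *
im=track('s5'); crop(im,270,150,370,250,7,'pics/s5c.png')
E
```

```text
t 7.1 F [-0.6787  0.3472  0.4521] z -0.0007408770897963865 tilt [0.0013 0.0016] grip 0.05159264123100164
tool rack [-310.6249   18.6648] -0.29910949118624774
LOST 3Traceback (most recent call last):
  File "<stdin>", line 2, in <module>
  File "h.py", line 15, in crop
    cv2.imwrite(fn,cv2.resize(img[y0:y1,x0:x1],None,fx=s,fy=s,interpolation=cv2.INTER_CUBIC))
                              ~~~^^^^^^^^^^^^^
TypeError: 'NoneType' object is not subscriptable
```

```bash
sed -i "s/def blobs(img,box,s=6):/def blobs(img,box,s=6,th=115):/; s/c\[:,:,2\]<150/c[:,:,2]<th/; s/im=look(tag)$/im=look(tag) if not tag.endswith('.png') else cv2.imread(tag)/; s/print('LOST',ok.sum()); return/print('LOST',ok.sum(),len(b)); return im/" h.py
python3 - <<'E'
from h import *
im=track('pics/s5.png'); crop(im,270,150,370,250,7,'pics/s5c.png')
E
```

```text
LOST 3 43
```

View pics/s5c.png

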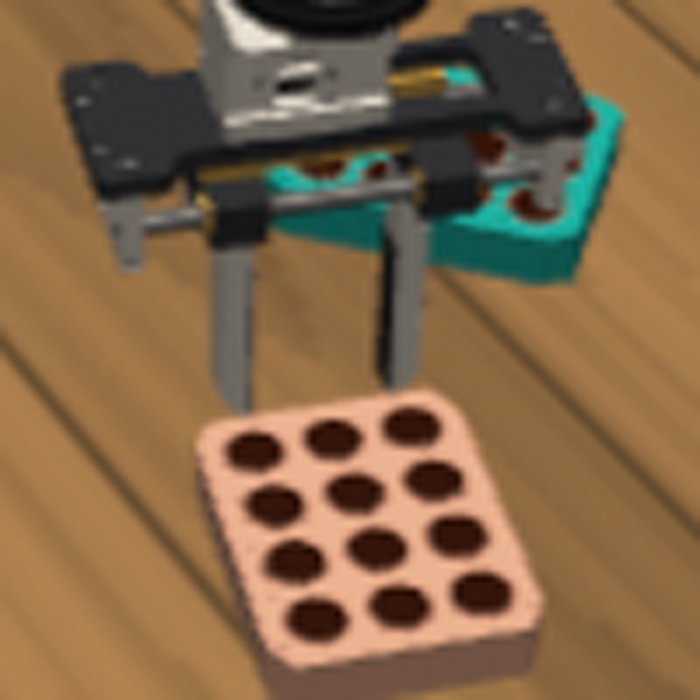

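```bash
cat >> h.py <<'E'
_tr=track
def track(tag,vis=False):
    P,Q,o=cur(); M=Q.as_matrix(); d=-M[:2,0]
    return _tr(tag,(P[:2]+.071*d/np.linalg.norm(d),np.arctan2(d[1],d[0])))
E
python3 - <<'E'
from h import *
im=track('pics/s5.png')
E
```

```text
MOULD rack [-237.7484   -4.6122] th -0.2935 n 12 res mm 0.17527058018549688
tool in mould mm -76.56933011600545 1.4478249959941394 dth -0.0055619598295848505
```

Tracking works. The mould is at x=-238, y=-4.6, θ=-0.29 and moves rigidly with the tool. Continuing the left turn with R≈90 mm.

step_arm --angular '[[0,0,-0.067],[0,0,-0.067],[0,0,-0.067],[0,0,-0.067],[0,0,-0.067],[0,0,0]]' --dp '[[-0.6,-0.51,0],[-0.6,-0.51,0],[-0.6,-0.51,0],[-0.6,-0.51,0],[-0.6,-0.51,0],[0,0,0]]' --hand '[55,55,55,55,55,55]'

```text
time_s: 7.9
position: [0.5259, 0.0232, 0.0013]
ee_rot: [0.002, 0.691, 0.723, 0.004]
ft_force: [-0.8, 0.9, -0.1]
grip_width: 0.052
```

```bash
python3 - <<'E'
from h import *
im=track('s6')
E
```

```text
t 7.9 F [-0.8286  0.9348 -0.0869] z 0.0012703788848812125 tilt [0.008  0.0024] grip 0.0520283663069006
tool rack [-285.2199   -7.9844] 0.04178431250950698
MOULD rack [-225.2185   -8.2023] th -0.1398 n 11 res mm 0.1841926898830136
tool in mould mm -59.680735747260016 -7.834488446384694 dth 0.18155764035083255
```

```bash
python3 - <<'E'
from h import *
im=cv2.imread('pics/s6.png'); crop(im,270,160,370,260,7,'pics/s6c.png')
E
```

```text
(no output)
```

View pics/s6c.png

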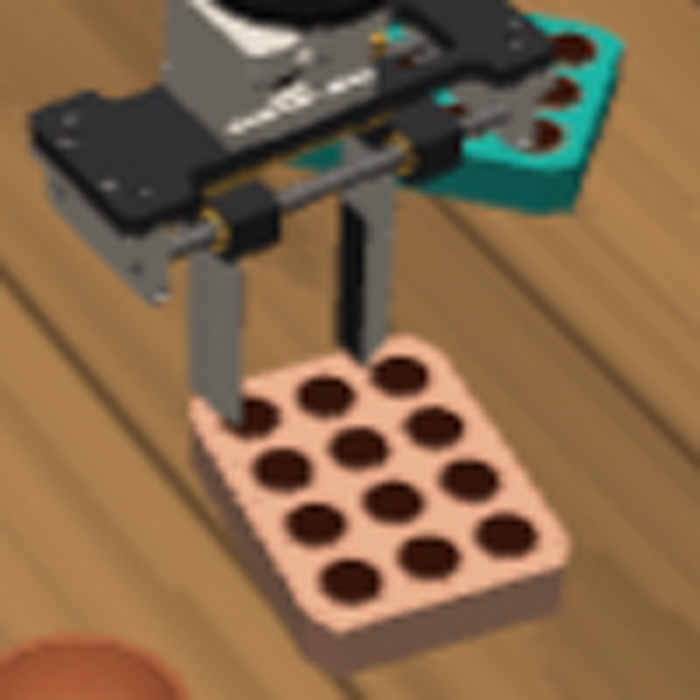

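The picture shows the left finger riding over the mould's top at crop (235,420). The mould did turn to θ≈-0.14 before the finger slid up. The true tip is higher than I estimated, so I'll lift, back off, and find the bench by touch.

```bash
cat >> h.py <<'E'
def behind(mx,my,mth,dist,z,lat=0):
    "delta to a tool pose dist mm behind the mould (rack frame pose)"
    x=mx-dist*np.cos(mth)-lat*np.sin(mth); y=my-dist*np.sin(mth)+lat*np.cos(mth)
    c,s=np.cos(RY),np.sin(RY); w=RK+np.array([c*x-s*y,s*x+c*y])/1000
    delta([w[0],w[1],z],mth+RY+np.pi)
E
python3 - <<'E'
from h import *
behind(-225.2,-8.2,-.14,98,.012)
E
```

```text
pos [0.5263 0.0234 0.0013] tool yaw 1.6163511643279966 F [ 0.5601 -0.3958  0.2055] j6 -0.17020108113164498
dp cm [ 3.6275  1.4736 -1.045 ] ang [ 0.0083 -0.0028  0.1817]
```

step_arm --angular '[[0,0,0],[0,0,0.09],[0.008,-0.003,0.09],[0,0,0]]' --dp '[[0,0,-1.0],[1.9,0.5,0],[1.9,0.6,0],[0,0,0]]' --hand '[55,55,55,55]'

```text
time_s: 8.45
position: [0.5399, 0.0621, 0.0145]
ee_rot: [0.001, 0.756, 0.655, 0.001]
ft_force: [-0.2, 0.3, -0.3]
grip_width: 0.052
```

step_arm --angular '[[0,0,0],[0,0,0],[0,0,0],[0,0,0]]' --dp '[[0,0,0.8],[0,0,0.8],[0,0,0.4],[0,0,0]]' --hand '[55,55,55,55]'

```text
time_s: 8.95
position: [0.5387, 0.0606, -0.0072]
ee_rot: [0.001, 0.755, 0.655, 0.0]
ft_force: [-0.9, -0.3, -0.3]
grip_width: 0.0517
```

```bash
python3 - <<'E'
from h import *
im=track('s7'); behind(-225.2,-8.2,-.14,90,-.014);crop(im,270,150,370,250,7,'pics/s7c.png')
E
```

```text
t 8.95 F [-0.9212 -0.3292 -0.3152] z -0.0072241532027637265 tilt [ 0.0018 -0.001 ] grip 0.05174354900189248
tool rack [-322.5442    4.9361] -0.14493214894995354
MOULD rack [-254.8173   -3.8509] th -0.1393 n 9 res mm 0.11270228570322909
tool in mould mm -68.32254642858356 -0.561686709805862 dth -0.005614593530088641
pos [ 0.5389  0.0606 -0.007 ] tool yaw 1.4297136445035215 F [ 0.3872  0.5306 -0.3247] j6 0.09463936420877087
dp cm [-0.8249  0.0463  0.6957] ang [ 0.0022  0.0008 -0.0049]
```

View pics/s7c.png

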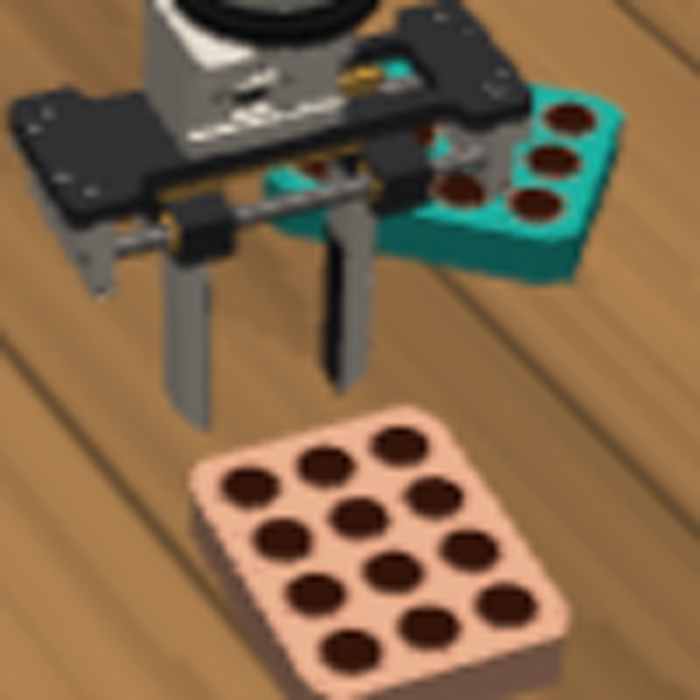

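step_arm --angular '[[0,0,0],[0,0,0],[0,0,0]]' --dp '[[0,0,0.4],[0,0,0.3],[0,0,0]]' --hand '[55,55,55]'

```text
time_s: 9.38
position: [0.5391, 0.0604, -0.0143]
ee_rot: [0.001, 0.755, 0.655, 0.001]
ft_force: [0.3, -0.3, 0.2]
grip_width: 0.0518
```

```bash
cat >> h.py <<'E'
_t2=_tr
def track(tag):
    import io,contextlib
    P,Q,o=cur(); M=Q.as_matrix(); d=-M[:2,0]/np.linalg.norm(M[:2,0]); y=np.arctan2(d[1],d[0])
    im=look(tag) if not tag.endswith('.png') else cv2.imread(tag)
    f=tag if tag.endswith('.png') else f'pics/{tag}.png'
    best=(0,'LOST')
    for k in (.066,.076,.09,.105):
      for dy in (0,-.15,.15):
        s=io.StringIO()
        with contextlib.redirect_stdout(s): _t2(f,(P[:2]+k*d,y+dy))
        t=s.getvalue()
        if ' n ' in t:
            n=int(t.split(' n ')[1].split()[0])
            if n>best[0]: best=(n,t)
    print(best[1]); return im
E
python3 - <<'E'
from h import *
im=track('s8');crop(im,270,150,370,250,7,'pics/s8c.png')
E
```

```text
t 9.375 F [ 0.3487 -0.328   0.2343] z -0.014283190887970927 tilt [ 0.0026 -0.0011] grip 0.05176114467590415
tool rack [-322.3526    5.3436] -0.14504915355978376
MOULD rack [-225.2001   -8.1925] th -0.1398 n 12 res mm 0.18859461026720944
tool in mould mm -98.08381268364461 0.028935250605222507 dth -0.005339732171308675
```

View pics/s8c.png

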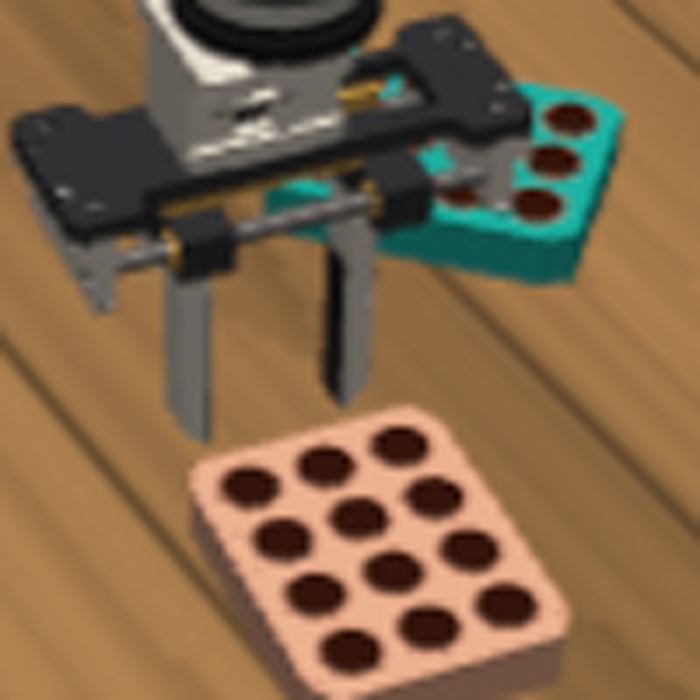

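step_arm --angular '[[0,0,0],[0,0,0]]' --dp '[[0,0,0.35],[0,0,0]]' --hand '[55,55]'

```text
time_s: 9.68
position: [0.5395, 0.0604, -0.0177]
ee_rot: [0.002, 0.755, 0.656, 0.001]
ft_force: [-0.5, -0.4, 0.9]
grip_width: 0.0515
```

step_arm --angular '[[0,0,0],[0,0,0]]' --dp '[[0,0,0.3],[0,0,0]]' --hand '[55,55]'

```text
time_s: 9.93
position: [0.5395, 0.0604, -0.0208]
ee_rot: [0.002, 0.755, 0.656, 0.001]
ft_force: [0.2, 0.0, 0.2]
grip_width: 0.0517
```

Still free at TCP z = -0.021, so the tips are now about 5 mm above the bench, well below the mould's top. Approach and turn again, in short bursts.

step_arm --angular '[[0,0,0],[0,0,0],[0,0,0],[0,0,0],[0,0,-0.05],[0,0,-0.05],[0,0,0]]' --dp '[[-0.6,0,0],[-0.6,0,0],[-0.6,0,0],[-0.5,0,0],[-0.55,-0.38,0],[-0.55,-0.38,0],[0,0,0]]' --hand '[55,55,55,55,55,55,55]'

```text
time_s: 10.8
position: [0.5273, 0.0264, -0.0206]
ee_rot: [0.001, 0.721, 0.693, 0.002]
ft_force: [-0.6, 0.4, -0.1]
grip_width: 0.052
```

```bash
python3 - <<'E'
from h import *
im=track('s9');crop(im,270,150,370,250,7,'pics/s9c.png')
E
```

```text
t 10.8 F [-0.5869  0.4299 -0.0564] z -0.02063200584089893 tilt [0.0044 0.0019] grip 0.05197324110777751
tool rack [-288.4399   -6.5582] -0.044553811959143985
MOULD rack [-211.9916   -9.8924] th -0.0356 n 12 res mm 0.17013784678353272
tool in mould mm -76.51892168599278 0.8730568329841346 dth -0.008933108554580738
```

View pics/s9c.png

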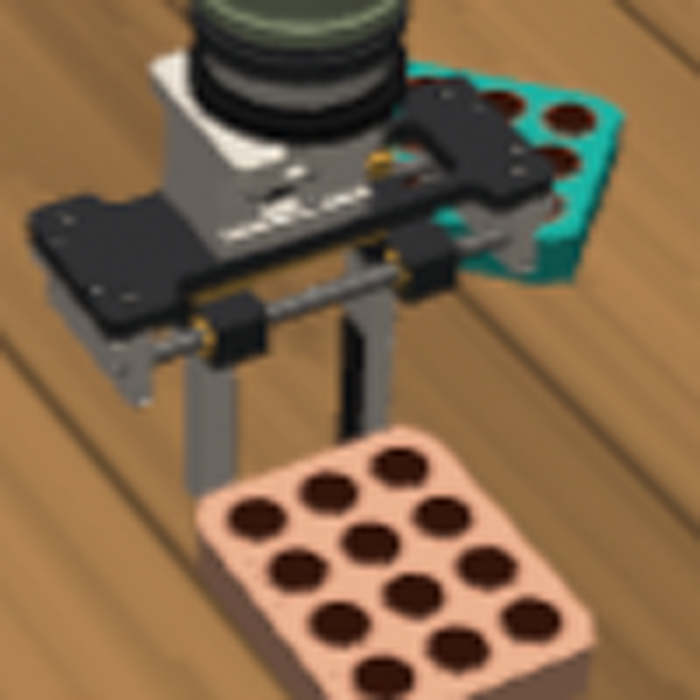

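Now the fingers sit properly behind the edge, and the mould moves rigidly with the tool (x=-212, y=-9.9, θ=-0.04). Continue left to θ≈+0.3 to regain the line, then turn back right.

step_arm --angular '[[0,0,-0.05],[0,0,-0.05],[0,0,-0.05],[0,0,-0.05],[0,0,-0.05],[0,0,0]]' --dp '[[-0.5,-0.38,0],[-0.5,-0.38,0],[-0.5,-0.38,0],[-0.5,-0.38,0],[-0.5,-0.38,0],[0,0,0]]' --hand '[55,55,55,55,55,55]'

```text
time_s: 11.6
position: [0.5102, 0.0034, -0.0203]
ee_rot: [-0.001, 0.629, 0.777, 0.004]
ft_force: [1.0, -0.5, -0.0]
grip_width: 0.0518
```

```bash
python3 - <<'E'
from h import *
im=track('s10');crop(im,270,150,370,250,7,'pics/s10c.png')
E
```

```text
t 11.6 F [ 1.0187 -0.5337 -0.0109] z -0.020343404452553338 tilt [0.0045 0.0076] grip 0.05184868877122489
tool rack [-265.4719  -23.7886] 0.20657582522010376
MOULD rack [-190.5117   -9.0647] th 0.2156 n 12 res mm 0.17692720806407825
tool in mould mm -76.359802640194 1.8881148366146032 dth -0.009073679159056436
```

step_arm --angular '[[0,0.003,-0.05],[0,0.004,-0.05],[0,0,0],[0,0,0.05],[0,0,0.05],[0,0,0.05],[0,0,0]]' --dp '[[-0.5,-0.38,0],[-0.5,-0.38,0],[-0.5,0,0],[-0.5,0.38,0],[-0.5,0.38,0],[-0.5,0.38,0],[0,0,0]]' --hand '[55,55,55,55,55,55,55]'

```text
time_s: 12.52
position: [0.5227, -0.0209, -0.0202]
ee_rot: [-0.006, 0.652, 0.758, 0.008]
ft_force: [0.5, 0.6, -0.2]
grip_width: 0.052
```

```bash
python3 - <<'E'
from h import *
im=track('s11');crop(im,280,160,440,280,5,'pics/s11c.png')
E
```

```text
t 12.525 F [ 0.4634  0.6324 -0.1685] z -0.02023216392737307 tilt [0.0018 0.0198] grip 0.05202254223858644
tool rack [-241.1066  -11.3624] 0.14628908690949238
MOULD rack [-164.7964   -1.8252] th 0.1469 n 12 res mm 0.16060365178840116
tool in mould mm -76.90294224759988 1.5622083324524763 dth -9.51374834960994e-05
```

View pics/s11c.png

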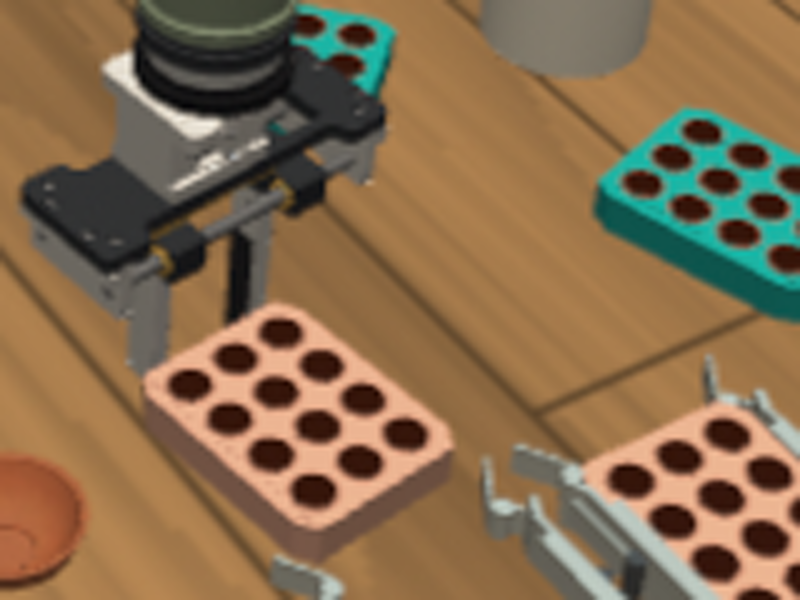

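```bash
python3 - <<'E'
from h import *
behind(-164.8,-1.8,.147,76.9,-.0205,1.6)
E
```

```text
pos [ 0.5225 -0.0209 -0.0203] tool yaw 1.721445449082151 F [ 0.8565 -0.0984 -0.4521] j6 -0.3837666750437917
dp cm [-0.0008  0.0058  0.0248] ang [ 0.0046 -0.0192 -0.0002]
```

step_arm --angular '[[0.002,-0.007,0.05],[0.002,-0.007,0.05],[0,-0.005,0.047],[0,0,0]]' --dp '[[-0.5,0.38,0],[-0.5,0.38,0],[-0.5,0.36,0],[0,0,0]]' --hand '[55,55,55,55]'

```text
time_s: 13.08
position: [0.5352, -0.0334, -0.0205]
ee_rot: [-0.001, 0.707, 0.707, 0.0]
ft_force: [0.2, 0.5, -0.8]
grip_width: 0.0519
```

```bash
python3 - <<'E'
from h import *
im=track('s12');crop(im,290,170,450,290,5,'pics/s12c.png')
im=look('t12','top')
crop(im,300,145,460,255,5,'pics/t12c.png')
E
```

```text
t 13.075 F [ 0.1541  0.4831 -0.7603] z -0.02048984766974487 tilt [-0.0011  0.0014] grip 0.051909957718906365
tool rack [-228.5633    1.0279] -0.002959279488752742
MOULD rack [-152.2342    0.0057] th -0.0029 n 12 res mm 0.12469872893514666
tool in mould mm -76.40033115725615 0.5204040983058646 dth 0.00013637408993893985

t 13.125 F [ 0.1259 -0.4715  0.2625] z -0.020547997563521873 tilt [-0.0014  0.0015] grip 0.05145652846324701
tool rack [-228.6327    0.7495] -0.002787109687322875
```

View pics/t12c.png

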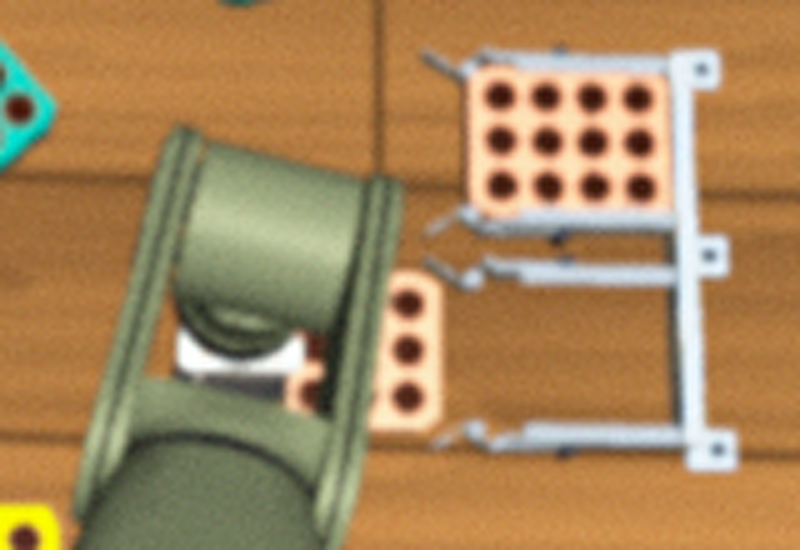

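The mould is on line and square: x=-152, y=0.0, θ=-0.003. The top view shows its front end at crop (440,350), centred between the noses at (472,278) and (475,430). Quick cross-check of the bay's centre from the noses, then push straight.

```bash
python3 - <<'E'
from h import *
for z in(.013,.025):
  W=world('top',[[394.4,200.6],[395,231]],z); print([inrack(w[:2],0)[0] for w in W])
E
```

```text
[array([-61.9187,  49.1758]), array([-61.5508, -49.678 ])]
[array([-64.2796,  46.7807]), array([-63.9151, -51.1302])]
```

step_arm --angular '[[0,0,0],[0,0,0],[0,0,0],[0,0,0],[0,0,0]]' --dp '[[-0.6,0,0],[-0.6,0,0],[-0.6,0,0],[-0.6,0,0],[0,0,0]]' --hand '[55,55,55,55,55]'

```text
time_s: 13.8
position: [0.534, -0.0563, -0.0205]
ee_rot: [-0.003, 0.707, 0.707, 0.001]
ft_force: [0.9, 3.0, 0.7]
grip_width: 0.0516
```

```bash
python3 - <<'E'
from h import *
im=track('s13');crop(im,290,170,450,290,5,'pics/s13c.png')
E
```

```text
t 13.8 F [0.9302 2.9855 0.6515] z -0.02054875578936275 tilt [-0.0025  0.0065] grip 0.05159518668229232
tool rack [-205.6719   -0.2495] -0.0031551214931884175
MOULD rack [-129.4375   -0.5018] th 0.0012 n 12 res mm 0.15100819159822376
tool in mould mm -76.18343433529064 0.38206338003117635 dth -0.0042466379678902655
```

step_arm --angular '[[0,-0.004,0],[0,-0.003,0],[0,0,0],[0,0,0],[0,0,0]]' --dp '[[-0.8,0,0],[-0.8,0,0],[-0.8,0,0],[-0.8,0,0],[0,0,0]]' --hand '[55,55,55,55,55]'

```text
time_s: 14.48
position: [0.5336, -0.083, -0.0206]
ee_rot: [-0.005, 0.707, 0.707, 0.002]
ft_force: [0.7, 0.2, -0.2]
grip_width: 0.0516
```

```bash
python3 - <<'E'
from h import *
im=track('s14');crop(im,300,180,460,300,5,'pics/s14c.png')
E
```

```text
t 14.475 F [ 0.713   0.2099 -0.171 ] z -0.020551413317378503 tilt [-0.0031  0.0096] grip 0.05156834901554523
tool rack [-178.9652   -0.7089] -0.004208646113988301
MOULD rack [-102.5828   -1.0645] th 0.0008 n 12 res mm 0.15236840633391285
tool in mould mm -76.36584969595874 0.3650907652730227 dth -0.004790996458150953
```

View pics/s14c.png

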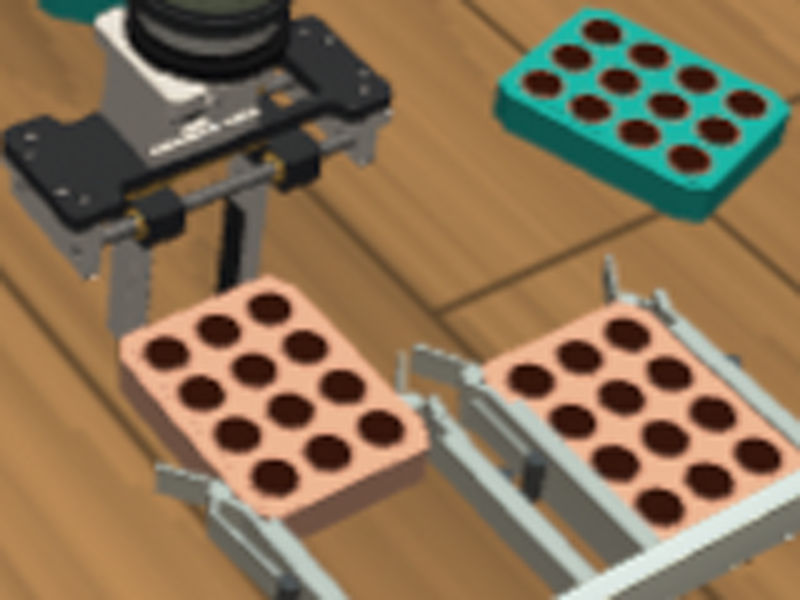

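The mould's front is between the side plates at crop (350,475), with both noses riding its sides. Continue.

step_arm --angular '[[0,-0.005,0],[0,-0.005,0],[0,0,0],[0,-0.003,0],[0,0,0],[0,0,0]]' --dp '[[-0.9,0.03,0],[-0.9,0.03,0],[-0.9,0.03,0],[-0.9,0,0],[-0.9,0,0],[0,0,0]]' --hand '[55,55,55,55,55,55]'

```text
time_s: 15.28
position: [0.5335, -0.1222, -0.0207]
ee_rot: [-0.004, 0.707, 0.707, 0.001]
ft_force: [0.0, 0.5, 0.5]
grip_width: 0.0519
```

```bash
python3 - <<'E'
from h import *
im=track('s15');crop(im,320,200,480,320,5,'pics/s15c.png')
E
```

```text
t 15.275 F [0.0146 0.4636 0.4591] z -0.020666058959809233 tilt [-0.0055  0.007 ] grip 0.05187093633367503
tool rack [-139.8242   -0.9444] -0.004562189070353995
MOULD rack [-63.373   -1.1822] th 0.0004 n 12 res mm 0.15047892687389552
tool in mould mm -76.55943150835591 0.22984219171003561 dth -0.004834943642174405
```

View pics/s15c.png

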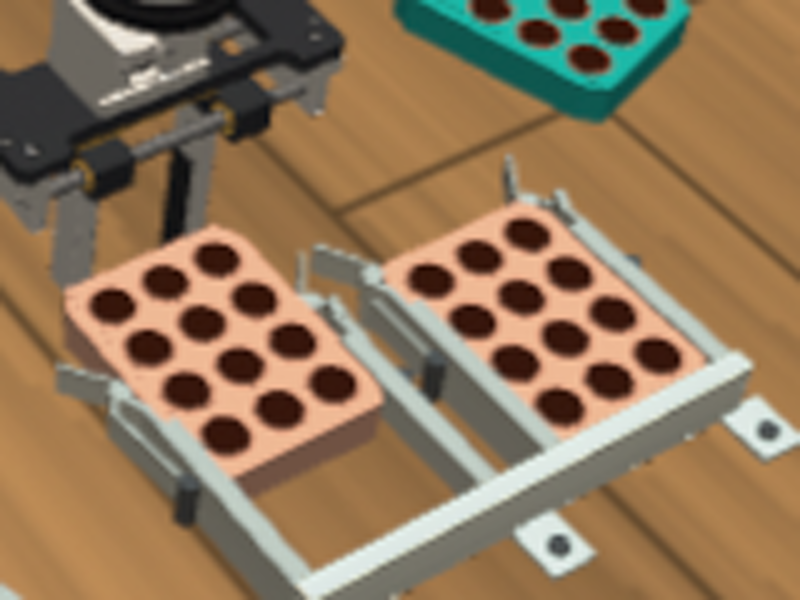

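The mould is halfway in, straight (front end at crop (310,430)); 63 mm to go.

step_arm --angular '[[0.004,-0.006,0],[0,0,0],[0,-0.003,0],[0,0,0],[0,0,0],[0,0,0]]' --dp '[[-0.9,0,0],[-0.9,0,0],[-0.9,0,0],[-0.9,0,0],[-0.9,0,0],[0,0,0]]' --hand '[55,55,55,55,55,55]'

```text
time_s: 16.08
position: [0.5326, -0.1594, -0.0209]
ee_rot: [-0.008, 0.707, 0.707, -0.001]
ft_force: [-0.4, 0.3, -0.2]
grip_width: 0.0518
```

```bash
python3 - <<'E'
from h import *
im=track('s16');crop(im,320,200,480,320,5,'pics/s16c.png')
E
```

```text
t 16.075 F [-0.3518  0.3341 -0.1561] z -0.020943643295880672 tilt [-0.0124  0.0109] grip 0.05184010603673873
tool rack [-102.5791   -1.9965] -0.004568276018880546
MOULD rack [-25.9433  -1.6996] th -0.0004 n 12 res mm 0.16108057963700892
tool in mould mm -76.74176624965617 -0.31610562367255235 dth -0.004021329504728222
```

View pics/s16c.png

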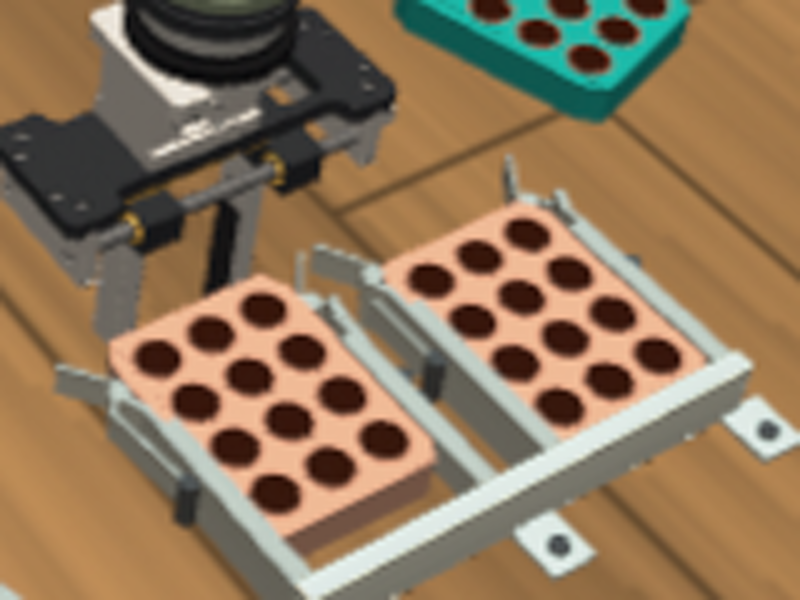

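```bash
python3 - <<'E'
from h import *
behind(-25.9,-1.2,.0,76.5,-.0207,0)
E
```

```text
pos [ 0.5326 -0.1593 -0.021 ] tool yaw 1.5702148839265377 F [ 0.9896 -0.1031  0.2823] j6 -0.45157983054426015
dp cm [-0.0279  0.0786 -0.0266] ang [-0.0124 -0.0109 -0.0043]
```

step_arm --angular '[[-0.012,-0.011,-0.004],[0,0,0],[0,0,0],[0,0,0]]' --dp '[[-0.8,0.05,0],[-0.9,0,0],[-0.7,0,0],[0,0,0]]' --hand '[55,55,55,55]'

```text
time_s: 16.62
position: [0.5324, -0.1802, -0.0214]
ee_rot: [-0.002, 0.706, 0.709, 0.001]
ft_force: [0.7, 0.1, 0.4]
grip_width: 0.0514
```

```bash
python3 - <<'E'
from h import *
im=track('s17');crop(im,320,200,480,320,5,'pics/s17c.png')
E
```

```text
t 16.625 F [0.7368 0.1446 0.3904] z -0.021432144267434505 tilt [-0.001   0.0044] grip 0.05137659999916584
tool rack [-81.7786  -2.247 ] 0.0006458913481148798
MOULD rack [-5.7072 -2.0181] th 0.0062 n 12 res mm 0.15373751590421655
tool in mould mm -76.17243747154254 0.17113381211615797 dth -0.005439916064890582
```

Six mm to go. Final push in small steps, watching the force for the stop.

step_arm --angular '[[0,0,0],[0,0,0]]' --dp '[[-0.5,0.05,-0.05],[-0.4,0.05,0]]' --hand '[55,55]'

```text
time_s: 16.92
position: [0.5324, -0.1857, -0.0214]
ee_rot: [-0.005, 0.706, 0.708, 0.003]
ft_force: [-0.6, 15.9, 10.2]
grip_width: 0.0519
```

```bash
python3 - <<'E'
from h import *
im=track('s18');crop(im,320,200,480,320,5,'pics/s18c.png')
E
```

```text
t 16.925 F [-0.6176 15.9018 10.2293] z -0.02137343664576359 tilt [-0.0035  0.0115] grip 0.051942812930481655
tool rack [-76.3551  -2.3294] -0.0001383487573844988
MOULD rack [-0.3204 -1.7684] th 0.0064 n 12 res mm 0.1406605161483633
tool in mould mm -76.10340309425166 -0.06445154273964421 dth -0.006433166881187891
```

View pics/s18c.png

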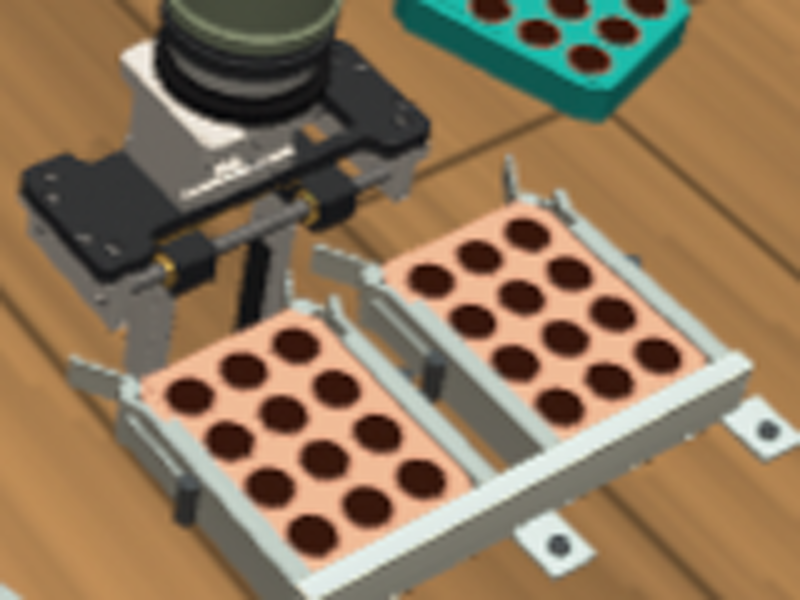

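The mould is home: x=-0.3, against the stop at 16 N. Both clips have sprung in behind its rear corners, at crop (130,390) and (300,308). Backing off straight, then up.

step_arm --angular '[[0,0,0],[0,0,0],[0,0,0],[0,0,0],[0,0,0],[0,0,0],[0,0,0],[0,0,0],[0,0,0]]' --dp '[[1,0,0],[2,0,0],[2.5,0,0],[2.5,0,0],[2.5,0,-3],[2,0,-4],[4,0,-4],[4,0,-3],[0,0,0]]' --hand '[55,55,55,55,55,55,55,55,55]'

```text
time_s: 18.1
position: [0.531, 0.0271, 0.1241]
ee_rot: [-0.003, 0.705, 0.709, 0.002]
ft_force: [-0.7, -1.0, 0.7]
grip_width: 0.0519
```

```bash
python3 - <<'E'
from h import *
im=look('s19');crop(im,320,200,480,320,5,'pics/s19c.png')
P=(RK,RY); _t2('pics/s19.png',(RK,RY))
t=look('t19','top');cv2.imwrite('pics/t19.png',t)
b,a=blobs(t,(391,192,438,236))
print(len(b));
if len(b)==12:
  c,y,_=pose(world('top',b,.024)); print('top',inrack(c,y))
E
```

```text
t 18.1 F [-0.6769 -1.0023  0.7101] z 0.12409855480898205 tilt [-0.0019  0.0062] grip 0.05191403174112569
tool rack [-289.1437   -2.8707] 0.0024304557001690874Traceback (most recent call last):
  File "<stdin>", line 3, in <module>
NameError: name '_t2' is not defined
```

View pics/s19c.png

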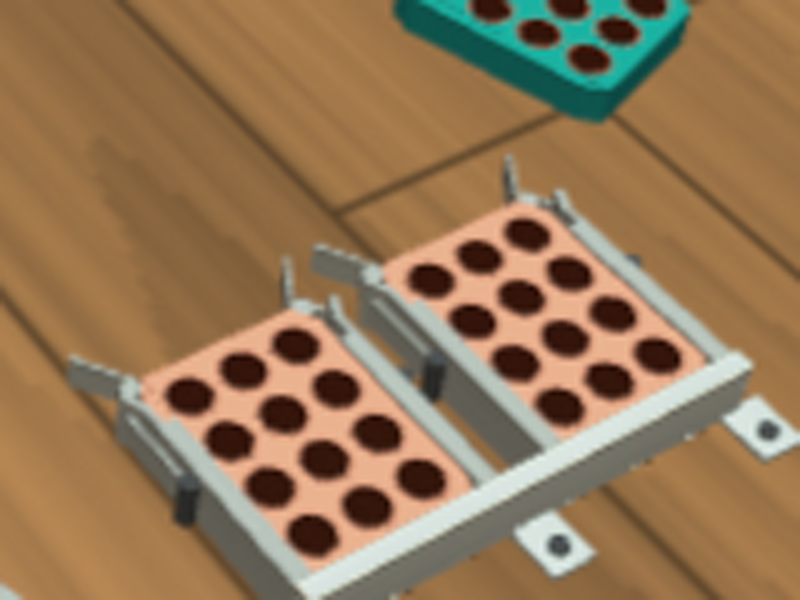

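```bash
python3 - <<'E'
from h import *
from h import _t2
_t2('pics/s19.png',(RK,RY))
t=look('t20','top'); crop(t,360,140,460,250,6,'pics/t20c.png')
b,a=blobs(t,(391,192,438,236),th=150); print(len(b))
if len(b)==12:
  c,y,_=pose(world('top',b,.024)); print('top',inrack(c,y))
E
```

```text
MOULD rack [-0.3603 -1.8082] th 0.0065 n 11 res mm 0.12615507390099043
tool in mould mm -287.6924649401113 -0.39053154600123907 dth -0.0053727026033323355
t 18.15 F [-0.0413 -0.0417 -0.061 ] z 0.12246101194969555 tilt [-0.005  0.006] grip 0.05153813521038817
tool rack [-288.0441   -4.07  ] 0.0011317712487981524
13
```

View pics/t20.png

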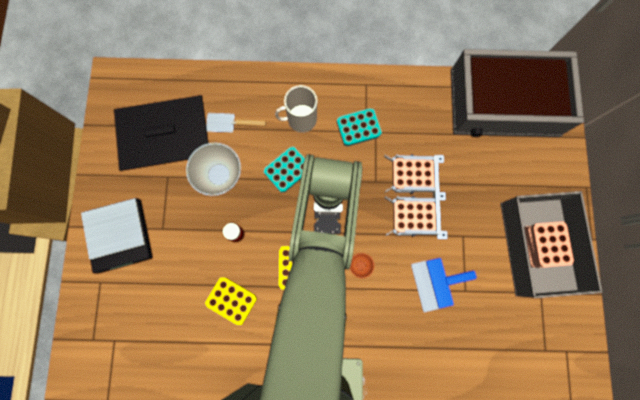

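View pics/t20c.png

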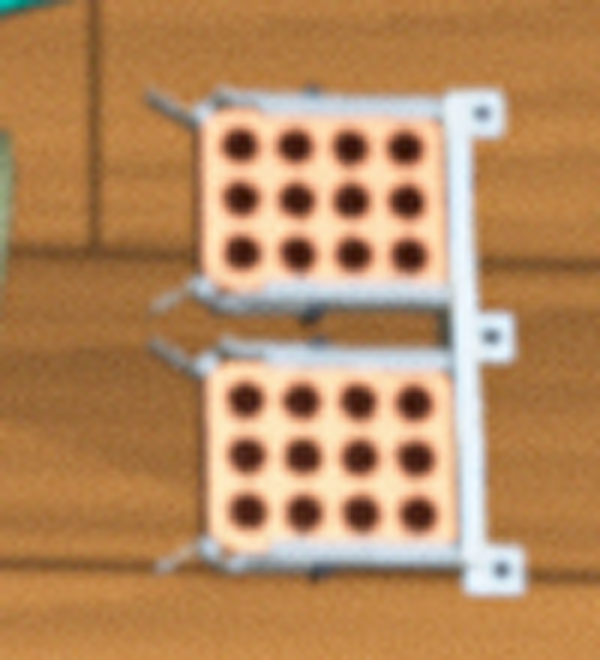

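The mould sits in its bay exactly like the one next door: noses at crop (205,365) and (208,548) behind its rear corners, front edge against the stop. Jar (232,232), bowls (213,168) and (361,265), and scraper (437,285) are where they started, and the gripper is clear. Handing in.

```bash
python3 -c "
from workcell import bot
print(bot.hand_in())"
```

```text
the job is handed in; nothing more can be done
None
```

I pushed the pink mould by its rear edge with both half-open fingers, steered it onto the bay's line and slid it home. I handed in at about 18 s; no verdict is reported.

**Last checks:**
- **Mould pose:** the side camera put it at x = -0.4 mm, y = -1.8 mm, 0.0065 rad off the rack, with 11 of its 12 chocolates matched.
- **Stop and clips:** the push ended against the stop at 16 N. In the pictures both clip noses lie behind the rear corners, just as on the full bay next to it.
- **Surroundings:** by eye, the jar, both bowls and the scraper are where they started. The gripper was backed off, about 0.12 m above the bench.

**What failed or disagreed:**
- **Finger height:** the open fingers' tips sit more than 20 mm higher than the reported TCP. The first approach passed over the mould without moving it, and the second slid up onto its top. I lowered the tool and carried on.
- **Tracker:** it once locked on one row of chocolates off, and I corrected that.
- **Top-camera check:** the final numeric pose from the top camera did not come out, because it found 13 spots instead of 12. That view was judged by eye only.

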